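Lock the lid of the instrument container

TASK

Lock the lid of the steel instrument container: pull its black knob up out of its catch, turn it clockwise (seen from above) until it comes up against its stop, which you can only find by feel, and push it back down until it is fully home, then let go. Do not force the knob at any point: no hard twisting against the stop, and no hard pressing while it is not over its slot. Leave everything else on the lid and the table where it is.

Things in the scene. Friction and masses are not known exactly. Their poses are not given: they have to be found in the camera images.
- knob: Black plastic lock knob on the lid, axis vertical. Origin: on the axis at its underside. A round skirt (50 mm diameter, 8.5 mm high) carries a grip bar 46 mm long (its x), 15 mm thick (its y), 34 mm high; bar top 42 mm above the origin. A white line marks the -x end. The lock is damaged if its lug is pressed on stop, slot walls or land with over 30 N (0.8 N m of twist).
- grip (a point): Grip point on the knob's axis, 30 mm above its origin: grip here from above, across the bar's 15 mm thickness. Axes as knob. A hidden lug 27 mm off the axis, 8 mm wide, sits in a 9.5 mm slot, 8 mm deep. Between the first and the locked slot it rides on a hidden land, where the knob cannot go down.
- lock_pull (a joint): How far the knob is raised, m: 0 fully home, 0.013 upper limit. It moves against about 4 to 5 N of friction and stays where it is left. The knob can turn only when raised more than 8 mm.
- lock_turn (a joint): Knob angle, rad, positive clockwise seen from above; about 0 at the start (unlocked). Turning takes about 0.06 N m. The locked slot's middle lies anywhere from 0.80 to 1.40, out of sight; the knob goes down only within 0.03 of it. The slot's far wall is the stop, felt as a twist rising by about 14 N m/rad: held at or up to 0.05 short of the stop, the knob goes straight down.
- container: Steel instrument container with a flat aluminium lid, fixed; 305 x 215 mm over the lid, lid top 115 mm up. Origin: centre of its underside. The lock's axis is at x = -50 mm, y = 0 in its frame, on a dark steel collar 74 mm wide, 24 mm high; the lowered knob sits on it, bar along the container's x at the start. The lock's inside belongs to it.
- cup: Small loose steel cup, 54 mm diameter, 36 mm high, standing on the lid about 130 mm from the knob. Leave alone. Origin: centre of its underside.
- forceps: Loose steel forceps, 130 mm long, lying on the lid beyond the knob. Leave alone. Origin: middle of its underside.
- pump_bottle: Loose clear pump bottle, 66 mm diameter, 180 mm high. Leave alone. Origin: centre of its underside.
- carton: Loose cardboard carton, 100 x 180 x 80 mm. Leave alone. Origin: centre of its underside.
- jar: Loose closed jar, 60 mm diameter, 90 mm high. Leave alone. Origin: centre of its underside.

How it is judged:
By the outcome, as a careful person would: the job done as asked, in the order asked, and still so for the second after the job is handed in, with the robot touching nothing.
It also fails if it takes over 59 s, if anything falls off the work surface, if the arm or the gripper's body presses on something with over 40 N, if the wrist force passes 120 N, or if a joint passes its speed limit or range.

ROBOT

A 6-joint arm with a two-finger parallel gripper is mounted at the origin on the work surface. World frame = base frame: x ahead of the robot, y to its left, z up, the work surface at z = 0. Lengths are in m, angles in rad, forces in N, time in s.
With the tool pointing down it reaches from about 0.3 to 0.85 m from the base axis. Payload 5.4 kg.
Tool frame: the origin (TCP) lies between the finger pads; the fingertips stand 8 mm ahead of it and the grasp point (between the pads) lies 11 mm behind it; x points along the fingers, y is the direction in which the jaws open and shut, and the axes are right-handed (so a half turn about x gives the same grasp; the last joint's range is limited). The gripper opens to 85 mm and grips with 20 to 120 N. Pads are 22 mm wide; open, the fingers measure 114 mm over their backs; the gripper's body (76 mm by 85 mm) begins 54 mm behind the grasp point. The pads swing forward as they close: fully open they stand 13 mm farther back than shut.
Start: joints at [-1.421, 0.158, 1.597, -0, 1.386, -0.21], TCP at [0.202, -0.538, 0.239] pointing down, gripper open.
Joint ranges: [-2.91, 2.91], [-0.94, 2.29], [0.18, 2.7], [-1.29, 4.43], [0.17, 2.64], [-3, 3]. Speed limits (rad/s): [2.57, 2.57, 3.14, 3.14, 3.14, 3.14].

INTERFACE

Orientations are given as a unit quaternion [w, x, y, z].
In Python, from rig import env gives the robot as it stands. The module is installed in compiled form; this text tells all that it offers.
- The arm moves only by the tool step_arm, never from a script. Its argument "series" is text: rows parted by semicolons, each of 7 numbers parted by spaces: the opening in per cent of the stroke, from 0 (shut) to 100 (fully open), then the shift along the world's x, y, z in m, then the turn, a rotation vector about the world's x, y, z in degrees. A call has 1 to 12 rows; each row shifts and turns the commanded pose from where the row before left it; what a row does not reach is not made up. A row lasts 1/12 s, in which the tool goes at most 41.7 mm and 7.16 degrees, less where a joint would pass 70% of its speed; a pose out of reach is approached as far as the arm can. A call is refused whole if a number of a shift passes 0.0417 or a number of a turn 7.16, either way. A call with a gripper value outside its range is refused whole. The fingers move at their own pace and stop on an object; the grip force is fixed at half the most. Time passes only in rows, so rows that do not move let the fingers close. It gives the time, the measured TCP pose, the force and the opening at its end, in the units of the state.
- env.sense(): the state, without advancing time (a new reading comes with each control period).
- env.get_image(name): name is "scene" or "top"; returns a dict with "image" (420x560x3 uint8, blue, green, red), "intrinsics" (3x3 intrinsics, pixels), "rvec" (rotation vector, rad) and "tvec" (3), from world to camera coordinates, as OpenCV has them. Camera axes: x right, y down, z forward; pixel columns grow to the right and rows downward; lengths in m; the calibration is good to about 2 mm. A picture is of the moment at which its call begins. There is no depth.
- env.job_done(): hands the job in, once; it reports no verdict.
The state is a dict: "clock": time; "joint_pos": joint angles; "joint_vel": joint speeds; "joint_efforts": joint torques, N m; "tcp_pos": TCP position; "eef_rot": TCP orientation; "force": force on the tool from outside, world axes, zero at the start; "wrist_torque": the same for the moment, N m; "grip_width": opening from 0.0 (shut) to 1.0 (fully open).
Only numpy, scipy, OpenCV 4.12 (cv2) and the standard library are available. Lean on these libraries where they do the work, as an engineer would, in place of code of your own. Each camera call takes 0.05 s, during which the arm holds its last target.

## Working session

There is one attempt and no reset: what is moved stays moved. The work goes in short steps, Python scripts to look and compute and a tool call to move; the robot and the scene stay as the last step left them, time stands still between calls to the robot, and variables do not carry over. Pictures are saved under pics/ and viewed, and the job is handed in when it is done.

Besides the shell and the picture viewer there is one more tool, called after "Emit:" as a command line: name --argument value ..., lists and objects as JSON in quotes. step_arm: Moves the arm, as the interface text tells. Its arguments: {"type":"object","properties":{"series":{"type":"string"}},"required":["series"]}

```bash
mkdir -p pics
python3 - <<'E'
from rig import env
import cv2,pickle
s=env.sense(); print(s)
for n in("scene","top"):
    d=env.get_image(n); cv2.imwrite(f"pics/{n}0.png",d["image"]); pickle.dump(d,open(n+"0.pkl","wb")); print(n,d["intrinsics"],d["rvec"],d["tvec"])
E
```

```text
{'clock': 0.0, 'joint_pos': array([-1.42108975e+00,  1.59056204e-01,  1.59823568e+00, -2.21538929e-07,
        1.38620016e+00, -2.10135889e-01]), 'joint_vel': array([ 0.00032883,  0.00022182, -0.00074674, -0.00133062, -0.00043694,
       -0.00043079]), 'joint_efforts': array([-1.57855051e-03, -3.96004879e+01, -3.31422186e+01, -3.10017485e-04,
        8.60146014e-03, -2.59134470e-05]), 'tcp_pos': array([ 0.20234432, -0.53759449,  0.23831114]), 'eef_rot': array([ 0.12586695,  0.69571241,  0.12720941, -0.69567199]), 'force': array([-0.16530352, -0.5321388 , -0.23557521]), 'wrist_torque': array([-0.02215518, -0.02281397,  0.01011524]), 'grip_width': 0.9995637814278329}
scene [[386.16196761   0.         276.67440414]
 [  0.         386.16196761 214.59528091]
 [  0.           0.           1.        ]] [ 1.27588176  2.49802991 -0.7426086 ] [ 0.36295791 -0.34886558  1.33951278]
top [[466.60113947   0.         282.86067197]
 [  0.         466.60113947 209.30506871]
 [  0.           0.           1.        ]] [ 2.20152127 -2.15219768  0.06942513] [-0.01093812  0.60139421  1.32265127]
```

View pics/scene0.png

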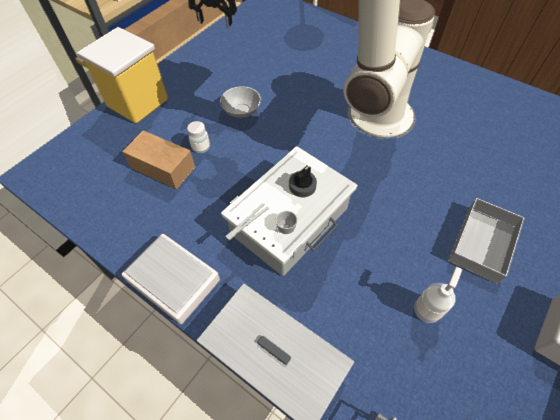

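View pics/top0.png

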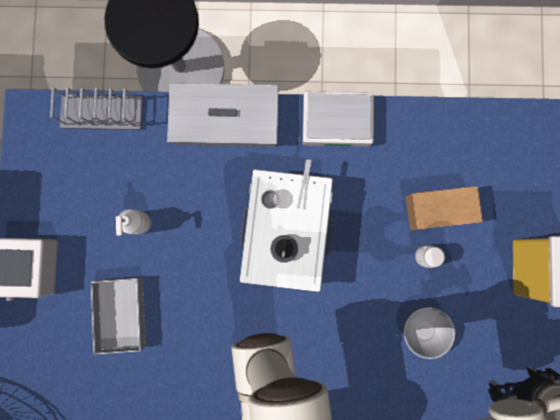

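The scene view shows the knob near (303,182). The top view shows it near (284,248), on a lid spanning about (242–331, 170–290), with the cup at (272,199) and the forceps at (305,185). I'll zoom in on both.

```bash
cat > h.py <<'E'
import cv2,pickle,numpy as np
def load(n): return pickle.load(open(n,"rb"))
def cam(d):
    R=cv2.Rodrigues(np.array(d["rvec"],float))[0]; t=np.array(d["tvec"],float).ravel(); return R,t,np.array(d["intrinsics"])
def plane(d,uv,z):
    R,t,K=cam(d); c=-R.T@t; r=R.T@np.linalg.inv(K)@np.array([uv[0],uv[1],1.]); return c+r*(z-c[2])/r[2]
def proj(d,P):
    R,t,K=cam(d); return cv2.projectPoints(np.atleast_2d(P).astype(float),R,t,K,None)[0].reshape(-1,2)
E
python3 - <<'E'
from h import *
t=load("top0.pkl");s=load("scene0.pkl")
a=cv2.resize(t["image"][160:300,230:345],None,fx=5,fy=5,interpolation=cv2.INTER_CUBIC)[:, :]
b=cv2.resize(s["image"][145:275,215:365],None,fx=5,fy=5,interpolation=cv2.INTER_CUBIC)
cv2.imwrite("pics/tz.png",cv2.resize(a,(480,584)));cv2.imwrite("pics/sz.png",cv2.resize(b,(690,598)))
# lid mask in top
im=t["image"]; m=((im.min(2)>150)).astype(np.uint8)*255
roi=np.zeros_like(m);roi[155:305,230:345]=m[155:305,230:345]
c=max(cv2.findContours(roi,0,2)[0],key=cv2.contourArea); r=cv2.minAreaRect(c);bp=cv2.boxPoints(r)
print(r); P=np.array([plane(t,p,.115) for p in bp]);print(P.round(4)); print(np.linalg.norm(P-np.roll(P,1,0),axis=1), P.mean(0))
e=P-np.roll(P,1,0); print(np.degrees(np.arctan2(e[:,1],e[:,0])))
g=im.max(2); k=np.zeros_like(m);k[225:275,262:308]=(g[225:275,262:308]<75)*255
c=max(cv2.findContours(k,0,2)[0],key=cv2.contourArea);print(cv2.minAreaRect(c),cv2.minEnclosingCircle(c))
E
```

```text
((286.8102111816406, 222.47811889648438), (81.72698974609375, 129.4488525390625), 6.581944942474365)
[[ 0.398   0.1141  0.115 ]
 [ 0.7445  0.0842  0.115 ]
 [ 0.7234 -0.136   0.115 ]
 [ 0.3786 -0.1018  0.115 ]]
[0.21672993 0.34772427 0.2212317  0.3465211 ] [ 0.56114239 -0.00987258  0.115     ]
[ 84.86060244  -4.91902986 -95.45407168 174.33793077]
((285.5, 248.5), (19.0, 21.0), 90.0) ((285.71575927734375, 247.8153533935547), 11.517312049865723)
```

Run:
```python
from h import *
t=load("top0.pkl");s=load("scene0.pkl")
def z(im,c,h,g):
    x,y=c;r=im[y-h:y+h,x-h:x+h].astype(float); r=np.clip(255*(r/255)**g,0,255).astype(np.uint8)
    return cv2.resize(r,(400,400),interpolation=cv2.INTER_CUBIC)
cv2.imwrite("pics/kz.png",np.hstack([z(t["image"],(284,248),25,.5),z(s["image"],(303,182),25,.5)]))
```

```text
(no output)
```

View pics/kz.png

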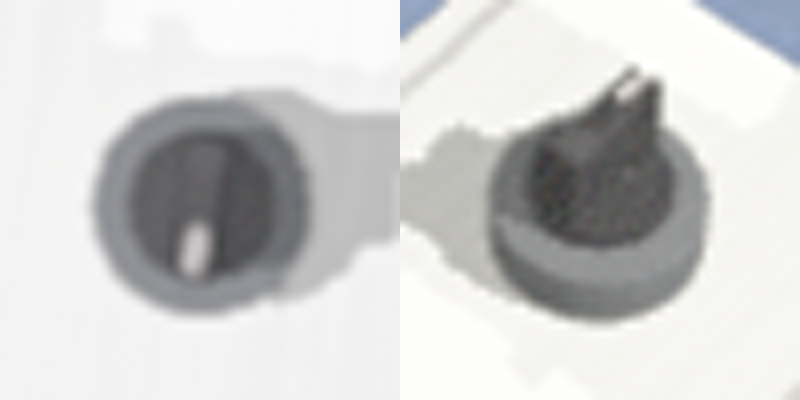

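View pics/tz.png

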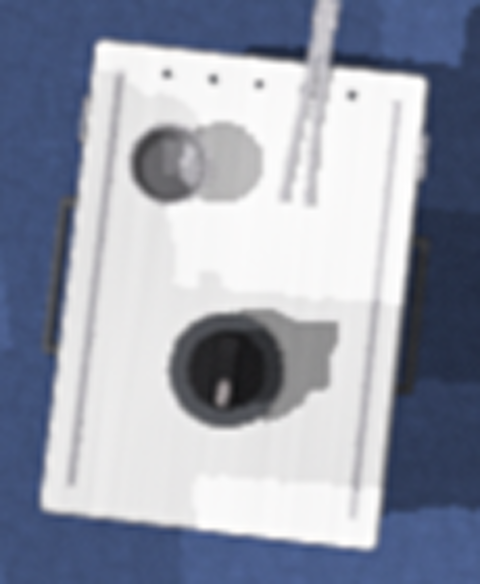

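The zoomed crops show the dark collar round in both views, and the bar running nearly along world x with the white line at the robot end, at about (283,254) in the top view. Next I'll measure the collar centre, lid edges and white line more precisely.

Run:
```python
from h import *
t=load("top0.pkl");s=load("scene0.pkl")
def up(im): return cv2.resize(im,None,fx=8,fy=8,interpolation=cv2.INTER_LINEAR)
def conv(p): return (np.array(p)+.5)/8-.5
g=up(t["image"].min(2))
# lid lines: scan rows for left/right edges
def edges(rows,lo,hi,first):
    out=[]
    for r in rows:
        x=np.where(g[r,lo:hi]>130)[0]; out.append((lo+(x[0] if first else x[-1]),r))
    return np.array(out,np.float32)
rows=list(range(185*8,278*8,8))
for nm,first in(("left",1),("right",0)):
    e=conv(edges(rows,225*8,345*8,first)); 
    W=np.array([plane(t,p,.115)[:2] for p in e],np.float32)
    l=cv2.fitLine(W,cv2.DIST_HUBER,0,.01,.01).ravel(); d=l[:2]*np.sign(l[0]); print(nm,np.degrees(np.arctan2(d[1],d[0])),l[2:], "y@x=.5",l[3]+(.5-l[2])*d[1]/d[0])
for nm,bot in(("near",1),("far",0)):
    o=[]
    for c in (range(248*8,316*8,8) if bot else list(range(258*8,298*8,8))):
        y=np.where(g[160*8:300*8,c]>130)[0]+160*8; o.append((c,y[-1] if bot else y[0]))
    W=np.array([plane(t,p,.115)[:2] for p in conv(o)],np.float32)
    l=cv2.fitLine(W,cv2.DIST_HUBER,0,.01,.01).ravel(); d=l[:2]*np.sign(l[1]); print(nm,np.degrees(np.arctan2(d[1],d[0]))-90,l[2:],"x@y=0",l[2]-l[3]*d[0]/d[1])
# dark collar/knob per view: saturation-less intensities
for nm,d,(x0,x1,y0,y1) in(("top",t,(268,300,232,266)),("scene",s,(285,320,160,200))):
    im=up(d["image"].max(2))[y0*8:y1*8,x0*8:x1*8]
    for th in(25,35,45,60,75,90,110):
        cs=cv2.findContours((im<th).astype(np.uint8),0,1)[0]
        if not cs: continue
        c=max(cs,key=cv2.contourArea); h=cv2.convexHull(c)
        if len(h)<5: continue
        e=cv2.fitEllipse(h);cen=conv(np.array(e[0])+[x0*8,y0*8]);print(nm,th,cen,np.array(e[1])/8, plane(d,cen,.139).round(4),plane(d,cen,.1475).round(4))
    # white line
    x,y=(284,254) if nm=="top" else (306,168)
# white line
for nm,d,(x0,x1,y0,y1) in(("top",t,(279,288,249,259)),("scene",s,(301,310,166,174))):
    im=d["image"].min(2)[y0:y1,x0:x1];print(im)
```

```text
left -5.21944 [0.531975   0.10180711] y@x=.5 0.104728
right -5.672514 [ 0.575318   -0.11943538] y@x=.5 -0.11195413
near -5.638176 [ 0.38578448 -0.01574126] x@y=0 0.38733852
far -5.1959686 [0.69708157 0.02794202] x@y=0 0.6945406
top 25 [286.2967701  253.91556168] [1.03250158 4.24478197] [ 0.4759 -0.0105  0.139 ] [ 0.4761 -0.0105  0.1475]
top 35 [285.96990585 247.97328377] [13.24655724 16.56839943] [ 0.4914 -0.0093  0.139 ] [ 0.4915 -0.0093  0.1475]
top 45 [284.57156181 248.10058594] [17.95306206 18.25089645] [ 0.491  -0.0056  0.139 ] [ 0.491  -0.0057  0.1475]
top 60 [285.78266716 247.94945335] [19.78220367 22.43171501] [ 0.4915 -0.0088  0.139 ] [ 0.4915 -0.0088  0.1475]
top 75 [285.71910477 248.02154922] [21.20854759 23.50377655] [ 0.4913 -0.0086  0.139 ] [ 0.4913 -0.0087  0.1475]
top 90 [284.55275917 248.00826073] [25.03396797 26.03598785] [ 0.4912 -0.0056  0.139 ] [ 0.4913 -0.0056  0.1475]
top 110 [284.4442749  248.14480019] [26.54053116 27.23937416] [ 0.4909 -0.0053  0.139 ] [ 0.4909 -0.0054  0.1475]
scene 25 [296.88957691 180.29169083] [ 5.45879793 10.25196552] [ 0.4984 -0.0164  0
[... 721 characters left out ...]
38  35  35  34  37  37  33  27  24]
 [ 39  33  34  41  53  48  33  23  25]
 [ 38  31  36  66  98  82  44  23  24]
 [ 37  32  46  98 139 116  55  22  24]
 [ 38  32  55 117 154 122  57  20  25]
 [ 36  30  62 127 152 116  51  23  26]
 [ 38  31  73 138 143  95  40  21  23]
 [ 50  39  67 122 118  74  31  24  27]
 [ 72  58  58  80  78  56  40  45  53]
 [ 84  81  72  69  67  62  61  73  79]]
[[228 229 230 226 151  86 115 174 170]
 [229 228 197 128  88 147 157 103  66]
 [227 196 118  65 144 164 108  50  29]
 [172 104  49  35  92  80  49  31  31]
 [ 91  44  25  31  38  37  39  28  29]
 [ 39  29  28  32  40  36  32  22  30]
 [ 29  29  30  36  41  31  28  29  35]
 [ 42  36  36  38  31  31  26  30  30]]
```

Run:
```python
from h import *
t=load("top0.pkl");s=load("scene0.pkl")
u=[]
for nm,d,(x0,x1,y0,y1) in(("top",t,(281,286,249,258)),("scene",s,(303,309,166,170))):
    im=d["image"].min(2).astype(float); w=np.zeros_like(im); w[y0:y1,x0:x1]=np.clip(im[y0:y1,x0:x1]-50,0,None)
    if nm=="scene": w[166,303:307]=0; w[166,307:]=0; w[167,303:305]=0;w[168,303:305]=0; w[167,304]=0
    m=cv2.moments(w);c=(m["m10"]/m["m00"],m["m01"]/m["m00"]);u.append(c)
    print(nm,c,plane(d,c,.181).round(4))
    if nm=="top":
        for r in range(y0,y1):
            ww=w[r,x0:x1]; 
            if ww.sum()>20: print(r,plane(d,((ww*np.arange(x0,x1)).sum()/ww.sum(),r),.181).round(4))
P=[]
for d in(t,s):
    R,T,K=cam(d);P.append(K@np.c_[R,T])
X=cv2.triangulatePoints(P[0],P[1],np.array(u[0]).reshape(2,1),np.array(u[1]).reshape(2,1));X=(X[:3]/X[3]).ravel();print(X,proj(t,X),proj(s,X))
# collar left edge in top (unshadowed side) and near/far
g=cv2.resize(t["image"].min(2),None,fx=8,fy=8,interpolation=cv2.INTER_LINEAR)
pts=[]
import math
c=np.array([284.3,248.3])
for a in range(70,250,5):
    dr=np.array([math.cos(math.radians(a)),math.sin(math.radians(a))])
    for r in np.arange(18,9,-.1):
        p=c+dr*r
        q=cv2.getRectSubPix(t["image"].min(2),(1,1),tuple(map(float,p)))[0,0]
        if q<150: pts.append(plane(t,p,.139)[:2]);break
pts=np.array(pts)
from scipy.optimize import least_squares
f=least_squares(lambda v:np.hypot(*(pts-v[:2]).T)-v[2],[.49,0,.037],loss="soft_l1",f_scale=.001);print(f.x,len(pts),np.abs(f.fun).mean())
```

```text
top (282.8555219364599, 253.8910741301059) [ 0.4766 -0.0019  0.181 ]
251 [ 0.4839 -0.0026  0.181 ]
252 [ 0.4814 -0.0025  0.181 ]
253 [ 0.4789 -0.0023  0.181 ]
254 [ 0.4764 -0.002   0.181 ]
255 [ 0.4738 -0.0015  0.181 ]
256 [ 0.4713 -0.0013  0.181 ]
257 [ 0.4688 -0.0011  0.181 ]
scene (306.15323854660346, 167.6477093206951) [ 0.4787 -0.0027  0.181 ]
[ 0.47696922 -0.00253879  0.17933821] [[283.10096603 253.74630146]] [[306.56421818 167.66517814]]
[ 0.49064146 -0.00342461  0.03552086] 36 0.00016917769210497528
```

Run:
```python
from rig import env
import numpy as np
from scipy.spatial.transform import Rotation as R
s=env.sense();q=s["eef_rot"];M=R.from_quat([q[1],q[2],q[3],q[0]]).as_matrix();print(M.round(3));y=M[:,1];print(np.degrees(np.arctan2(y[1],y[0])))
```

```text
[[-0.     0.352 -0.936]
 [ 0.002 -0.936 -0.352]
 [-1.    -0.002 -0.   ]]
-69.38626360248598
```

Emit:
step_arm --series "60 0.013 0.024 0 0 0 7;60 0.013 0.024 0 0 0 7;60 0.013 0.024 0 0 0 7;60 0.013 0.024 0 0 0 7;60 0.013 0.024 0 0 0 7;60 0.013 0.024 0 0 0 7;60 0.013 0.024 0 0 0 7;60 0.013 0.024 0 0 0 7;60 0.013 0.024 0 0 0 7;60 0.013 0.024 0 0 0 7;60 0.013 0.024 0 0 0 7"

```text
clock: 1.02
tcp_pos: [0.3456, -0.2727, 0.2389]
eef_rot: [0.533, 0.464, 0.534, -0.464]
force: [0.7, 0.2, -0.2]
grip_width: 0.596
```

Emit:
step_arm --series "60 0.013 0.024 0 0 0 7;60 0.013 0.024 0 0 0 7;60 0.013 0.024 0 0 0 7;60 0.013 0.024 0 0 0 7;60 0.013 0.024 0 0 0 7;60 0.013 0.024 0 0 0 7;60 0.013 0.024 0 0 0 7;60 0.013 0.024 0 0 0 7;60 0.013 0.024 0 0 0 7;60 0.013 0.024 0 0 0 7;60 0.013 0.024 0 0 0 7;60 0 0 0 0 0 0"

```text
clock: 2.02
tcp_pos: [0.4893, -0.0066, 0.2389]
eef_rot: [0.706, 0.031, 0.707, -0.029]
force: [0.1, 0.8, 0.1]
grip_width: 0.603
```

```bash
cat >> h.py <<'E'
def st():
    from rig import env
    from scipy.spatial.transform import Rotation as R
    s=env.sense();q=s["eef_rot"];M=R.from_quat([q[1],q[2],q[3],q[0]]).as_matrix();y=M[:,1]
    print("t",round(s["clock"],2),"tcp",s["tcp_pos"].round(4),"yaw",np.degrees(np.arctan2(y[1],y[0])).round(2),"xax",M[:,0].round(4),"F",s["force"].round(2),"T",s["wrist_torque"].round(3),"g",round(s["grip_width"],3),"q",s["joint_pos"].round(3))
E
python3 -c "
from h import *;st()"
```

```text
t 2.02 tcp [ 0.4893 -0.0066  0.2389] yaw 85.12 xax [-0.     0.002 -1.   ] F [0.11 0.82 0.07] T [0.032 0.006 0.021] g 0.603 q [-0.262 -0.067  1.831  0.002  1.378 -1.748]
```

Emit:
step_arm --series "60 0.0013 0.0032 0 0 0 -0.5;60 0 0 -0.01 0 0 0;60 0 0 -0.01 0 0 0;60 0 0 -0.01 0 0 0;60 0 0 0 0 0 0;60 0 0 0 0 0 0"

```text
clock: 2.52
tcp_pos: [0.4887, -0.0074, 0.2079]
eef_rot: [0.705, 0.037, 0.707, -0.037]
force: [0.0, -0.7, 0.4]
grip_width: 0.602
```

Run:
```python
from h import *
from rig import env
st()
o=[]
for n in("top","scene"):
    d=env.get_image(n);pickle.dump(d,open(n+"1.pkl","wb"))
    x,y=(284,248) if n=="top" else (303,175)
    r=d["image"][y-40:y+40,x-40:x+40]; r=(255*(r/255.)**.6).astype(np.uint8);o.append(cv2.resize(r,(400,400),interpolation=cv2.INTER_CUBIC))
cv2.imwrite("pics/a1.png",np.hstack(o))
```

```text
t 2.52 tcp [ 0.4887 -0.0074  0.2079] yaw 84.04 xax [-2.7e-03  6.0e-04 -1.0e+00] F [ 0.01 -0.69  0.41] T [ 0.021 -0.005  0.022] g 0.602 q [-0.263 -0.04   1.867 -0.     1.317 -1.73 ]
```

View pics/a1.png

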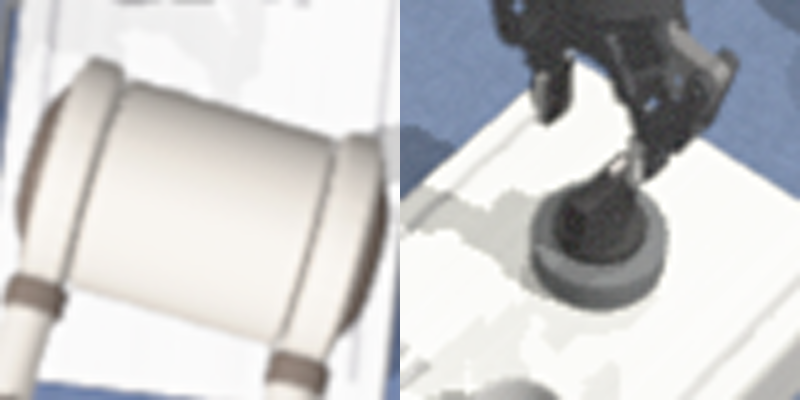

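The left panel (top view) is blocked by the arm. The right panel (scene) shows both fingers above and clear of the knob. The TCP reading disagrees with the command by 1–2 mm, so I'll hold and see how noisy the reading is.

Emit:
step_arm --series "60 0 0 0 0 0 0"

```text
clock: 2.7
tcp_pos: [0.49, -0.0073, 0.2098]
eef_rot: [0.707, 0.036, 0.706, -0.037]
force: [-0.5, -0.3, 0.6]
grip_width: 0.602
```

Emit:
step_arm --series "60 0 0 0 0 0 0"

```text
clock: 2.78
tcp_pos: [0.4901, -0.0072, 0.2099]
eef_rot: [0.707, 0.036, 0.706, -0.036]
force: [-0.0, -0.5, 0.1]
grip_width: 0.599
```

Emit:
step_arm --series "60 0 0 0 0 0 0"

```text
clock: 2.87
tcp_pos: [0.49, -0.0071, 0.2097]
eef_rot: [0.706, 0.036, 0.706, -0.036]
force: [-0.5, -0.5, -0.6]
grip_width: 0.595
```

```bash
python3 -c "
from h import *;st()"
```

```text
t 2.87 tcp [ 0.49   -0.0071  0.2097] yaw 84.11 xax [ 8.e-04 -2.e-04 -1.e+00] F [-0.46 -0.53 -0.65] T [ 0.018  0.014 -0.028] g 0.595 q [-0.262 -0.041  1.865 -0.     1.317 -1.73 ]
```

Emit:
step_arm --series "60 0.0006 0.0036 0 0 0 0.4;60 0 0 0 0 0 0;60 0 0 -0.01 0 0 0;60 0 0 -0.01 0 0 0;60 0 0 -0.01 0 0 0;60 0 0 -0.01 0 0 0;60 0 0 -0.005 0 0 0;60 0 0 0 0 0 0;60 0 0 0 0 0 0;60 0 0 0 0 0 0"

```text
clock: 3.7
tcp_pos: [0.4907, -0.0035, 0.1647]
eef_rot: [0.707, 0.034, 0.706, -0.034]
force: [0.1, 0.7, 0.1]
grip_width: 0.603
```

Run:
```python
from h import *
from rig import env
st()
o=[]
for n in("scene",):
    d=env.get_image(n)
    x,y=(284,248) if n=="top" else (303,175)
    r=d["image"][y-30:y+30,x-30:x+30]; r=(255*(r/255.)**.6).astype(np.uint8);o.append(cv2.resize(r,(560,560),interpolation=cv2.INTER_CUBIC))
cv2.imwrite("pics/a2.png",np.hstack(o))
```

```text
t 3.7 tcp [ 0.4907 -0.0035  0.1647] yaw 84.51 xax [ 7.e-04 -2.e-04 -1.e+00] F [0.13 0.68 0.09] T [ 0.029  0.055 -0.031] g 0.603 q [-0.254  0.01   1.908  0.     1.223 -1.729]
```

View pics/a2.png

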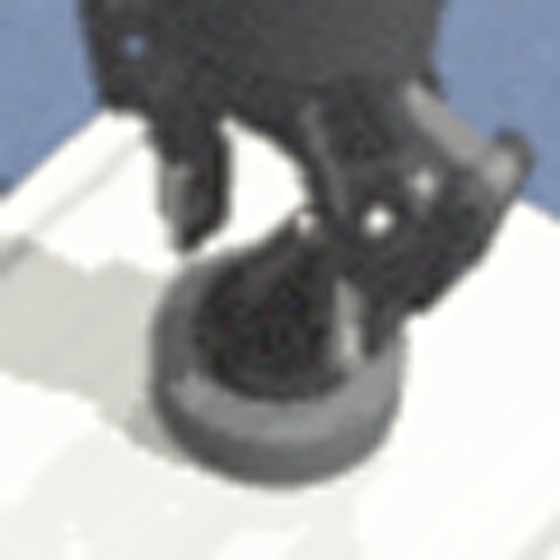

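The fingers straddle the bar, one at about (190,200) in this crop and the other at about (360,320), with no contact. I'll go down 4 mm, then close gradually.

Emit:
step_arm --series "40 0 0 -0.004 0 0 0;30 0 0 0 0 0 0;24 0 0 0 0 0 0;24 0 0 0 0 0 0;24 0 0 0 0 0 0"

```text
clock: 4.17
tcp_pos: [0.4904, -0.0034, 0.1604]
eef_rot: [0.706, 0.034, 0.706, -0.034]
force: [0.3, -1.1, -0.3]
grip_width: 0.236
```

Emit:
step_arm --series "21 0 0 0 0 0 0;20 0 0 0 0 0 0;19 0 0 0 0 0 0;18.5 0 0 0 0 0 0"

```text
clock: 4.5
tcp_pos: [0.4904, -0.0034, 0.1603]
eef_rot: [0.706, 0.034, 0.706, -0.034]
force: [0.5, -0.9, 0.9]
grip_width: 0.184
```

```bash
python3 -c "
from h import *;st()"
```

```text
t 4.5 tcp [ 0.4904 -0.0034  0.1603] yaw 84.52 xax [ 1.e-04 -1.e-04 -1.e+00] F [ 0.47 -0.92  0.9 ] T [-0.037  0.044 -0.004] g 0.184 q [-0.254  0.015  1.913 -0.     1.214 -1.729]
```

Very little side force at 18.4% (15.6 mm), so it is well centred. I'll grip fully.

Emit:
step_arm --series "0 0 0 0 0 0 0;0 0 0 0 0 0 0;0 0 0 0 0 0 0;0 0 0 0 0 0 0;0 0 0 0 0 0 0"

```text
clock: 4.92
tcp_pos: [0.4903, -0.0033, 0.1605]
eef_rot: [0.706, 0.034, 0.706, -0.034]
force: [-1.3, 0.5, 1.7]
grip_width: 0.168
```

```bash
python3 -c "
from h import *;st()"
```

```text
t 4.92 tcp [ 0.4903 -0.0033  0.1605] yaw 84.52 xax [ 0.  0. -1.] F [-1.26  0.53  1.69] T [ 0.092  0.16  -0.024] g 0.168 q [-0.254  0.015  1.913  0.     1.214 -1.729]
```

Emit:
step_arm --series "0 0 0 0.001 0 0 0;0 0 0 0.001 0 0 0;0 0 0 0.001 0 0 0;0 0 0 0.001 0 0 0;0 0 0 0 0 0 0;0 0 0 0 0 0 0"

```text
clock: 5.42
tcp_pos: [0.4903, -0.0033, 0.1642]
eef_rot: [0.706, 0.034, 0.706, -0.034]
force: [1.3, 0.2, -4.2]
grip_width: 0.17
```

```bash
python3 -c "
from h import *;st()"
```

```text
t 5.42 tcp [ 0.4903 -0.0033  0.1642] yaw 84.51 xax [-2.e-04  1.e-04 -1.e+00] F [ 1.3   0.16 -4.25] T [ 0.093 -0.416 -0.071] g 0.17 q [-0.254  0.01   1.909  0.     1.222 -1.729]
```

Emit:
step_arm --series "0 0 0 0.001 0 0 0;0 0 0 0.001 0 0 0;0 0 0 0.001 0 0 0;0 0 0 0.001 0 0 0;0 0 0 0.001 0 0 0;0 0 0 0.001 0 0 0;0 0 0 0.001 0 0 0;0 0 0 0 0 0 0;0 0 0 0 0 0 0"

```text
clock: 6.17
tcp_pos: [0.4903, -0.0034, 0.1715]
eef_rot: [0.706, 0.034, 0.706, -0.034]
force: [1.7, 0.7, -2.0]
grip_width: 0.169
```

Run:
```python
from h import *
from rig import env
st()
d=env.get_image("scene")
x,y=(303,175)
r=d["image"][y-30:y+30,x-30:x+30]; r=(255*(r/255.)**.6).astype(np.uint8)
cv2.imwrite("pics/a3.png",cv2.resize(r,(560,560),interpolation=cv2.INTER_CUBIC))
```

```text
t 6.17 tcp [ 0.4903 -0.0034  0.1715] yaw 84.51 xax [-1.e-04  0.e+00 -1.e+00] F [ 1.69  0.67 -1.95] T [ 0.132 -0.213  0.014] g 0.169 q [-2.540e-01  1.000e-03  1.902e+00 -0.000e+00  1.238e+00 -1.729e+00]
```

View pics/a3.png

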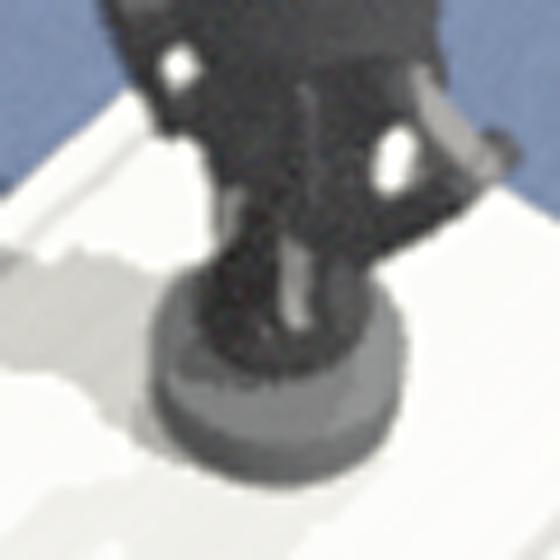

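The crop shows the knob gripped and its skirt up about 20 crop px (roughly 10 mm), which fits 11 mm of lift. Now a cautious first turn.

Emit:
step_arm --series "0 0 0 0 0 0 -0.5;0 0 0 0 0 0 -0.5;0 0 0 0 0 0 -0.5;0 0 0 0 0 0 -0.5;0 0 0 0 0 0 0"

```text
clock: 6.63
tcp_pos: [0.4904, -0.0034, 0.1716]
eef_rot: [0.706, 0.046, 0.706, -0.046]
force: [0.2, 1.3, 1.0]
grip_width: 0.166
```

```bash
python3 -c "
from h import *;st()"
```

```text
t 6.63 tcp [ 0.4904 -0.0034  0.1716] yaw 82.48 xax [ 0.e+00 -1.e-04 -1.e+00] F [0.17 1.26 0.98] T [ 0.12   0.03  -0.027] g 0.166 q [-2.540e-01  1.000e-03  1.902e+00 -0.000e+00  1.238e+00 -1.693e+00]
```

Emit:
step_arm --series "0 0 0 0 0 0 -1;0 0 0 0 0 0 -1;0 0 0 0 0 0 -1;0 0 0 0 0 0 -1;0 0 0 0 0 0 -1;0 0 0 0 0 0 -1;0 0 0 0 0 0 -1;0 0 0 0 0 0 -1"

```text
clock: 7.3
tcp_pos: [0.4904, -0.0035, 0.1714]
eef_rot: [0.701, 0.096, 0.701, -0.096]
force: [-1.5, -0.1, 1.9]
grip_width: 0.164
```

Run:
```python
from h import *
from rig import env
st()
d=env.get_image("scene")
x,y=(303,175)
r=d["image"][y-30:y+30,x-30:x+30]; r=(255*(r/255.)**.6).astype(np.uint8)
cv2.imwrite("pics/a4.png",cv2.resize(r,(560,560),interpolation=cv2.INTER_CUBIC))
```

```text
t 7.3 tcp [ 0.4904 -0.0035  0.1714] yaw 74.42 xax [ 1.e-04 -3.e-04 -1.e+00] F [-1.46 -0.07  1.85] T [0.01  0.233 0.027] g 0.164 q [-2.540e-01  1.000e-03  1.903e+00 -0.000e+00  1.237e+00 -1.553e+00]
```

View pics/a4.png

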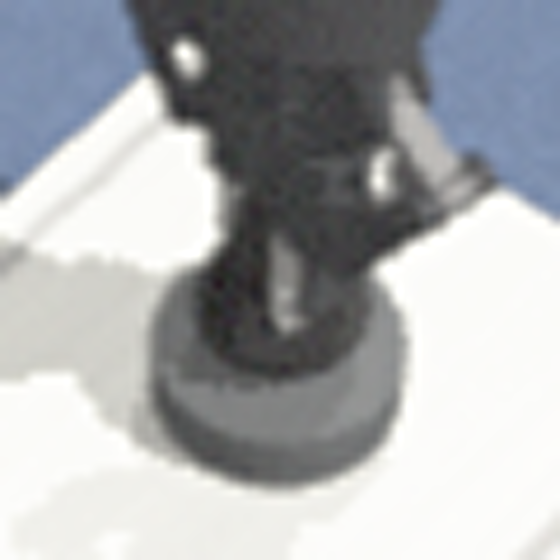

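The bar and gripper turned together, with very little torque. I'll keep going to about 42°, short of the earliest possible stop at about 47°.

Emit:
step_arm --series "0 0 0 0 0 0 -2;0 0 0 0 0 0 -2;0 0 0 0 0 0 -2;0 0 0 0 0 0 -2;0 0 0 0 0 0 -2;0 0 0 0 0 0 -2;0 0 0 0 0 0 -2;0 0 0 0 0 0 -2;0 0 0 0 0 0 -2;0 0 0 0 0 0 -2;0 0 0 0 0 0 -1;0 0 0 0 0 0 0"

```text
clock: 8.35
tcp_pos: [0.4902, -0.0038, 0.1713]
eef_rot: [0.671, 0.221, 0.672, -0.222]
force: [-3.2, -2.6, 2.2]
grip_width: 0.167
```

```bash
python3 -c "
from h import *;st()"
```

```text
t 8.35 tcp [ 0.4902 -0.0038  0.1713] yaw 53.49 xax [-5.e-04 -9.e-04 -1.e+00] F [-3.17 -2.61  2.2 ] T [-0.433  0.354 -0.007] g 0.167 q [-2.540e-01  2.000e-03  1.903e+00 -1.000e-03  1.237e+00 -1.188e+00]
```

Emit:
step_arm --series "0 0 0 0 0 0 -1;0 0 0 0 0 0 -1;0 0 0 0 0 0 -1;0 0 0 0 0 0 -1;0 0 0 0 0 0 -1;0 0 0 0 0 0 -1;0 0 0 0 0 0 -1;0 0 0 0 0 0 -1;0 0 0 0 0 0 -1;0 0 0 0 0 0 -1;0 0 0 0 0 0 -1;0 0 0 0 0 0 0"

```text
clock: 9.35
tcp_pos: [0.4901, -0.0039, 0.1712]
eef_rot: [0.647, 0.285, 0.647, -0.286]
force: [-3.2, -5.2, 2.1]
grip_width: 0.165
```

```bash
python3 -c "
from h import *;st()"
```

```text
t 9.35 tcp [ 0.4901 -0.0039  0.1712] yaw 42.43 xax [-6.0e-04 -1.1e-03 -1.0e+00] F [-3.23 -5.23  2.05] T [-0.839  0.536 -0.039] g 0.165 q [-2.540e-01  2.000e-03  1.903e+00 -1.000e-03  1.238e+00 -9.940e-01]
```

Emit:
step_arm --series "0 -0.0003 -0.0005 0 0 0 -0.5;0 0 0 0 0 0 -0.5;0 0 0 0 0 0 -0.5;0 0 0 0 0 0 -0.5;0 0 0 0 0 0 0"

```text
clock: 9.77
tcp_pos: [0.49, -0.0039, 0.1712]
eef_rot: [0.642, 0.296, 0.642, -0.296]
force: [-2.2, -3.5, 0.7]
grip_width: 0.163
```

```bash
python3 -c "
from h import *;st()"
```

```text
t 9.77 tcp [ 0.49   -0.0039  0.1712] yaw 40.47 xax [-0.e+00 -1.e-04 -1.e+00] F [-2.17 -3.49  0.73] T [-0.664  0.317  0.003] g 0.163 q [-2.550e-01  1.000e-03  1.904e+00 -0.000e+00  1.237e+00 -9.610e-01]
```

Emit:
step_arm --series "0 -0.0002 -0.0004 0 0 0 -0.5;0 0 0 0 0 0 -0.5;0 0 0 0 0 0 -0.5;0 0 0 0 0 0 -0.5"

```text
clock: 10.1
tcp_pos: [0.4899, -0.004, 0.1712]
eef_rot: [0.637, 0.308, 0.637, -0.307]
force: [0.7, -1.0, 0.1]
grip_width: 0.163
```

```bash
python3 -c "
from h import *;st()"
```

```text
t 10.1 tcp [ 0.4899 -0.004   0.1712] yaw 38.46 xax [ 3.e-04  5.e-04 -1.e+00] F [ 0.66 -1.    0.1 ] T [-0.242  0.069  0.096] g 0.163 q [-2.560e-01  0.000e+00  1.904e+00  1.000e-03  1.237e+00 -9.270e-01]
```

Emit:
step_arm --series "0 0 0 0 0 0 -0.5;0 0 0 0 0 0 -0.5;0 0 0 0 0 0 -0.5"

```text
clock: 10.35
tcp_pos: [0.4899, -0.004, 0.1712]
eef_rot: [0.633, 0.316, 0.633, -0.316]
force: [-0.1, -0.6, -0.0]
grip_width: 0.166
```

```bash
python3 -c "
from h import *;st()"
```

```text
t 10.35 tcp [ 0.4899 -0.004   0.1712] yaw 36.97 xax [ 3.e-04  4.e-04 -1.e+00] F [-0.08 -0.62 -0.01] T [ 0.009 -0.111  0.076] g 0.166 q [-2.560e-01  0.000e+00  1.904e+00  1.000e-03  1.237e+00 -9.010e-01]
```

Emit:
step_arm --series "0 0 0 0 0 0 -0.5;0 0 0 0 0 0 -0.5;0 0 0 0 0 0 -0.5"

```text
clock: 10.6
tcp_pos: [0.4899, -0.0041, 0.1712]
eef_rot: [0.629, 0.324, 0.629, -0.324]
force: [1.1, 0.5, -0.6]
grip_width: 0.163
```

```bash
python3 -c "
from h import *;st()"
```

```text
t 10.6 tcp [ 0.4899 -0.0041  0.1712] yaw 35.46 xax [ 2.e-04  4.e-04 -1.e+00] F [ 1.15  0.51 -0.63] T [ 0.071 -0.137  0.042] g 0.163 q [-0.256  0.     1.904  0.     1.237 -0.875]
```

Emit:
step_arm --series "0 0 0 0 0 0 -0.5;0 0 0 0 0 0 -0.5;0 0 0 0 0 0 -0.5"

```text
clock: 10.85
tcp_pos: [0.4899, -0.0041, 0.1712]
eef_rot: [0.624, 0.332, 0.624, -0.332]
force: [1.2, 0.9, -1.3]
grip_width: 0.165
```

```bash
python3 -c "
from h import *;st()"
```

```text
t 10.85 tcp [ 0.4899 -0.0041  0.1712] yaw 33.96 xax [ 1.e-04  4.e-04 -1.e+00] F [ 1.15  0.89 -1.3 ] T [ 0.169 -0.245  0.096] g 0.165 q [-0.256  0.     1.904  0.     1.237 -0.849]
```

Emit:
step_arm --series "0 0 0 0 0 0 -0.5;0 0 0 0 0 0 -0.5;0 0 0 0 0 0 -0.5"

```text
clock: 11.1
tcp_pos: [0.4898, -0.0041, 0.1712]
eef_rot: [0.62, 0.34, 0.62, -0.34]
force: [1.5, 1.8, -1.5]
grip_width: 0.168
```

```bash
python3 -c "
from h import *;st()"
```

```text
t 11.1 tcp [ 0.4898 -0.0041  0.1712] yaw 32.47 xax [ 0.e+00  3.e-04 -1.e+00] F [ 1.46  1.8  -1.54] T [ 0.245 -0.274  0.086] g 0.168 q [-0.256  0.     1.904  0.     1.237 -0.823]
```

Emit:
step_arm --series "0 0 0 0 0 0 -0.5;0 0 0 0 0 0 -0.5;0 0 0 0 0 0 -0.5"

```text
clock: 11.35
tcp_pos: [0.4898, -0.0041, 0.1712]
eef_rot: [0.615, 0.348, 0.615, -0.348]
force: [0.8, 1.5, -2.1]
grip_width: 0.166
```

```bash
python3 -c "
from h import *;st()"
```

```text
t 11.35 tcp [ 0.4898 -0.0041  0.1712] yaw 30.96 xax [-1.e-04  3.e-04 -1.e+00] F [ 0.75  1.5  -2.11] T [ 0.297 -0.28   0.092] g 0.166 q [-0.256  0.     1.904  0.     1.237 -0.796]
```

Emit:
step_arm --series "0 0 0 0 0 0 -0.5;0 0 0 0 0 0 -0.5;0 0 0 0 0 0 -0.5"

```text
clock: 11.6
tcp_pos: [0.4898, -0.0042, 0.1712]
eef_rot: [0.611, 0.356, 0.611, -0.356]
force: [1.2, 1.2, -2.0]
grip_width: 0.171
```

```bash
python3 -c "
from h import *;st()"
```

```text
t 11.6 tcp [ 0.4898 -0.0042  0.1712] yaw 29.47 xax [-2.e-04  2.e-04 -1.e+00] F [ 1.23  1.23 -1.96] T [ 0.361 -0.247  0.064] g 0.171 q [-0.256  0.     1.904  0.     1.237 -0.77 ]
```

Emit:
step_arm --series "0 0 0 0 0 0 -0.5;0 0 0 0 0 0 -0.5;0 0 0 0 0 0 -0.5"

```text
clock: 11.85
tcp_pos: [0.4898, -0.0042, 0.1712]
eef_rot: [0.606, 0.364, 0.606, -0.364]
force: [0.6, 1.8, -1.7]
grip_width: 0.164
```

```bash
python3 -c "
from h import *;st()"
```

```text
t 11.85 tcp [ 0.4898 -0.0042  0.1712] yaw 27.97 xax [-1.e-04  2.e-04 -1.e+00] F [ 0.6   1.8  -1.67] T [ 0.392 -0.223  0.064] g 0.164 q [-0.256  0.     1.904  0.     1.237 -0.744]
```

Emit:
step_arm --series "0 0 0 0 0 0 -0.5;0 0 0 0 0 0 -0.5;0 0 0 0 0 0 -0.5"

```text
clock: 12.1
tcp_pos: [0.4897, -0.0042, 0.1713]
eef_rot: [0.601, 0.372, 0.601, -0.372]
force: [1.2, 1.9, -2.2]
grip_width: 0.165
```

```bash
python3 -c "
from h import *;st()"
```

```text
t 12.1 tcp [ 0.4897 -0.0042  0.1713] yaw 26.46 xax [-2.e-04  1.e-04 -1.e+00] F [ 1.2   1.91 -2.16] T [ 0.383 -0.227  0.059] g 0.165 q [-0.256  0.     1.904  0.     1.237 -0.718]
```

Emit:
step_arm --series "0 0 0 0 0 0 -0.5;0 0 0 0 0 0 -0.5;0 0 0 0 0 0 -0.5"

```text
clock: 12.35
tcp_pos: [0.4897, -0.0042, 0.1713]
eef_rot: [0.596, 0.38, 0.596, -0.38]
force: [1.9, 3.0, -2.3]
grip_width: 0.164
```

```bash
python3 -c "
from h import *;st()"
```

```text
t 12.35 tcp [ 0.4897 -0.0042  0.1713] yaw 24.97 xax [-2.e-04  1.e-04 -1.e+00] F [ 1.91  2.96 -2.3 ] T [ 0.474 -0.205  0.058] g 0.164 q [-0.256  0.     1.904  0.     1.237 -0.692]
```

Emit:
step_arm --series "0 0 0 0 0 0 -0.5;0 0 0 0 0 0 -0.5;0 0 0 0 0 0 -0.5"

```text
clock: 12.6
tcp_pos: [0.4897, -0.0042, 0.1713]
eef_rot: [0.591, 0.388, 0.591, -0.388]
force: [1.2, 2.5, -1.4]
grip_width: 0.162
```

```bash
python3 -c "
from h import *;st()"
```

```text
t 12.6 tcp [ 0.4897 -0.0042  0.1713] yaw 23.47 xax [-3.e-04  1.e-04 -1.e+00] F [ 1.17  2.51 -1.39] T [ 0.49  -0.08   0.047] g 0.162 q [-0.256  0.     1.904  0.     1.237 -0.666]
```

Emit:
step_arm --series "0 0 0 0 0 0 -0.5;0 0 0 0 0 0 -0.5;0 0 0 0 0 0 -0.5"

```text
clock: 12.85
tcp_pos: [0.4897, -0.0042, 0.1712]
eef_rot: [0.586, 0.396, 0.586, -0.396]
force: [-0.3, 1.8, -1.6]
grip_width: 0.165
```

```bash
python3 -c "
from h import *;st()"
```

```text
t 12.85 tcp [ 0.4897 -0.0042  0.1712] yaw 21.96 xax [-4.e-04  1.e-04 -1.e+00] F [-0.31  1.79 -1.6 ] T [ 0.414 -0.007  0.037] g 0.165 q [-0.256  0.     1.904 -0.     1.238 -0.639]
```

Emit:
step_arm --series "0 0 0 0 0 0 -0.5;0 0 0 0 0 0 -0.5;0 0 0 0 0 0 -0.5"

```text
clock: 13.1
tcp_pos: [0.4897, -0.0043, 0.1712]
eef_rot: [0.581, 0.403, 0.581, -0.403]
force: [0.1, 2.9, -2.1]
grip_width: 0.163
```

```bash
python3 -c "
from h import *;st()"
```

```text
t 13.1 tcp [ 0.4897 -0.0043  0.1712] yaw 20.47 xax [-4.e-04  1.e-04 -1.e+00] F [ 0.07  2.88 -2.08] T [0.444 0.028 0.077] g 0.163 q [-0.256  0.     1.904 -0.     1.238 -0.613]
```

Emit:
step_arm --series "0 0 0 0 0 0 -0.5;0 0 0 0 0 0 -0.5;0 0 0 0 0 0 -0.5"

```text
clock: 13.35
tcp_pos: [0.4896, -0.0043, 0.1712]
eef_rot: [0.575, 0.411, 0.576, -0.411]
force: [0.2, 2.5, -1.3]
grip_width: 0.164
```

```bash
python3 -c "
from h import *;st()"
```

```text
t 13.35 tcp [ 0.4896 -0.0043  0.1712] yaw 18.97 xax [-5.e-04  0.e+00 -1.e+00] F [ 0.2   2.54 -1.25] T [0.446 0.139 0.048] g 0.164 q [-0.256  0.     1.904 -0.     1.238 -0.587]
```

Emit:
step_arm --series "0 0 0 0 0 0 -0.5;0 0 0 0 0 0 -0.5;0 0 0 0 0 0 -0.5"

```text
clock: 13.6
tcp_pos: [0.4897, -0.0043, 0.1712]
eef_rot: [0.57, 0.418, 0.57, -0.418]
force: [-1.0, 3.0, -1.0]
grip_width: 0.165
```

```bash
python3 -c "
from h import *;st()"
```

```text
t 13.6 tcp [ 0.4897 -0.0043  0.1712] yaw 17.47 xax [-5.e-04  0.e+00 -1.e+00] F [-1.04  3.01 -0.97] T [0.459 0.214 0.094] g 0.165 q [-0.256  0.     1.904 -0.     1.238 -0.561]
```

Emit:
step_arm --series "0 0 0 0 0 0 -0.5;0 0 0 0 0 0 -0.5;0 0 0 0 0 0 -0.5"

```text
clock: 13.85
tcp_pos: [0.4896, -0.0042, 0.1712]
eef_rot: [0.564, 0.426, 0.565, -0.426]
force: [-1.8, 3.0, -0.2]
grip_width: 0.163
```

```bash
python3 -c "
from h import *;st()"
```

```text
t 13.85 tcp [ 0.4896 -0.0042  0.1712] yaw 15.97 xax [-5.e-04  0.e+00 -1.e+00] F [-1.82  3.02 -0.18] T [0.374 0.33  0.118] g 0.163 q [-0.256  0.     1.904 -0.     1.238 -0.535]
```

Emit:
step_arm --series "0 0 0 0 0 0 -0.5;0 0 0 0 0 0 -0.5"

```text
clock: 14.02
tcp_pos: [0.4896, -0.0043, 0.1712]
eef_rot: [0.561, 0.43, 0.561, -0.431]
force: [-3.0, 2.0, -0.5]
grip_width: 0.165
```

```bash
python3 -c "
from h import *;st()"
```

```text
t 14.02 tcp [ 0.4896 -0.0043  0.1712] yaw 14.97 xax [-5.e-04 -0.e+00 -1.e+00] F [-3.    2.04 -0.51] T [0.419 0.483 0.142] g 0.165 q [-0.256  0.     1.904 -0.     1.238 -0.517]
```

Emit:
step_arm --series "0 0 0 0 0 0 0;0 0 0 0 0 0 0"

```text
clock: 14.18
tcp_pos: [0.4897, -0.0043, 0.1713]
eef_rot: [0.561, 0.43, 0.561, -0.431]
force: [-2.7, 2.6, -1.9]
grip_width: 0.162
```

```bash
python3 -c "
from h import *;st()"
```

```text
t 14.18 tcp [ 0.4897 -0.0043  0.1713] yaw 15.01 xax [-5.e-04 -0.e+00 -1.e+00] F [-2.7   2.62 -1.93] T [ 0.377  0.488 -0.002] g 0.162 q [-0.256  0.     1.904 -0.     1.238 -0.518]
```

Emit:
step_arm --series "0 0.0001 -0.0002 0 0 0 -0.5;0 0 0 0 0 0 -0.5;0 0 0 0 0 0 0"

```text
clock: 14.43
tcp_pos: [0.4896, -0.0043, 0.1712]
eef_rot: [0.557, 0.435, 0.557, -0.436]
force: [-3.4, 2.7, 1.1]
grip_width: 0.168
```

```bash
python3 -c "
from h import *;st()"
```

```text
t 14.43 tcp [ 0.4896 -0.0043  0.1712] yaw 13.98 xax [-8.e-04  4.e-04 -1.e+00] F [-3.36  2.74  1.08] T [0.563 0.669 0.048] g 0.168 q [-0.256  0.     1.904  0.     1.238 -0.5  ]
```

Emit:
step_arm --series "0 -0.0004 0.0004 0 0 0 -0.5;0 0 0 0 0 0 -0.5;0 0 0 0 0 0 0"

```text
clock: 14.68
tcp_pos: [0.4896, -0.0043, 0.1712]
eef_rot: [0.553, 0.44, 0.553, -0.44]
force: [-2.7, 1.6, -1.5]
grip_width: 0.165
```

```bash
python3 -c "
from h import *;st()"
```

```text
t 14.68 tcp [ 0.4896 -0.0043  0.1712] yaw 12.98 xax [ 2.e-04 -4.e-04 -1.e+00] F [-2.74  1.57 -1.54] T [0.252 0.421 0.055] g 0.165 q [-0.256 -0.     1.905 -0.     1.237 -0.482]
```

Emit:
step_arm --series "0 -0.0002 0.0001 0 0 0 -0.5;0 0 0 0 0 0 -0.5;0 0 0 0 0 0 -0.5"

```text
clock: 14.93
tcp_pos: [0.4895, -0.0042, 0.1712]
eef_rot: [0.548, 0.448, 0.547, -0.448]
force: [-1.5, 0.9, -3.0]
grip_width: 0.167
```

```bash
python3 -c "
from h import *;st()"
```

```text
t 14.93 tcp [ 0.4895 -0.0042  0.1712] yaw 11.46 xax [ 5.e-04 -5.e-04 -1.e+00] F [-1.53  0.86 -3.02] T [0.075 0.173 0.042] g 0.167 q [-2.560e-01 -1.000e-03  1.905e+00 -0.000e+00  1.237e+00 -4.560e-01]
```

Emit:
step_arm --series "0 0 0 0 0 0 -0.5;0 0 0 0 0 0 -0.5;0 0 0 0 0 0 -0.5"

```text
clock: 15.18
tcp_pos: [0.4895, -0.0042, 0.1713]
eef_rot: [0.542, 0.455, 0.541, -0.455]
force: [0.0, -0.4, -4.2]
grip_width: 0.163
```

```bash
python3 -c "
from h import *;st()"
```

```text
t 15.18 tcp [ 0.4895 -0.0042  0.1713] yaw 9.96 xax [ 4.e-04 -5.e-04 -1.e+00] F [ 0.02 -0.43 -4.24] T [-0.073 -0.019  0.072] g 0.163 q [-2.560e-01 -1.000e-03  1.905e+00 -0.000e+00  1.237e+00 -4.300e-01]
```

Emit:
step_arm --series "0 0 0 0 0 0 -0.5;0 0 0 0 0 0 -0.5;0 0 0 0 0 0 -0.5"

```text
clock: 15.43
tcp_pos: [0.4895, -0.0042, 0.1713]
eef_rot: [0.536, 0.462, 0.535, -0.462]
force: [0.2, -1.3, -4.9]
grip_width: 0.17
```

```bash
python3 -c "
from h import *;st()"
```

```text
t 15.43 tcp [ 0.4895 -0.0042  0.1713] yaw 8.46 xax [ 4.e-04 -5.e-04 -1.e+00] F [ 0.24 -1.33 -4.86] T [-0.17  -0.069  0.038] g 0.17 q [-2.560e-01 -1.000e-03  1.905e+00 -0.000e+00  1.237e+00 -4.030e-01]
```

Emit:
step_arm --series "0 0 0 0 0 0 -0.5;0 0 0 0 0 0 -0.5;0 0 0 0 0 0 -0.5"

```text
clock: 15.68
tcp_pos: [0.4894, -0.0042, 0.1713]
eef_rot: [0.53, 0.469, 0.529, -0.469]
force: [0.2, -1.0, -4.4]
grip_width: 0.163
```

Run:
```python
from h import *
from rig import env
st()
d=env.get_image("scene")
x,y=(303,175)
r=d["image"][y-30:y+30,x-30:x+30]; r=(255*(r/255.)**.6).astype(np.uint8)
cv2.imwrite("pics/a5.png",cv2.resize(r,(560,560),interpolation=cv2.INTER_CUBIC))
```

```text
t 15.68 tcp [ 0.4894 -0.0042  0.1713] yaw 6.97 xax [ 2.e-04 -5.e-04 -1.e+00] F [ 0.24 -1.01 -4.41] T [-0.311 -0.104  0.016] g 0.163 q [-2.560e-01 -1.000e-03  1.905e+00 -0.000e+00  1.237e+00 -3.770e-01]
```

View pics/a5.png

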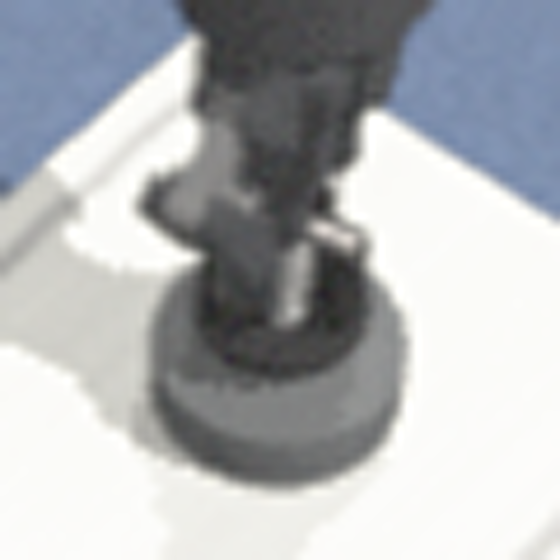

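The knob has turned with the gripper: the white line is now at about (340,235) in this crop, on the +y side. It's at 77.5°, so the stop must be within about 5°.

Emit:
step_arm --series "0 0 0 0 0 0 -0.5;0 0 0 0 0 0 -0.5;0 0 0 0 0 0 -0.5"

```text
clock: 15.98
tcp_pos: [0.4894, -0.0042, 0.1714]
eef_rot: [0.523, 0.475, 0.523, -0.476]
force: [1.2, -3.1, -5.4]
grip_width: 0.166
```

```bash
python3 -c "
from h import *;st()"
```

```text
t 15.98 tcp [ 0.4894 -0.0042  0.1714] yaw 5.47 xax [ 2.e-04 -5.e-04 -1.e+00] F [ 1.15 -3.06 -5.43] T [-0.557 -0.115  0.149] g 0.166 q [-2.560e-01 -1.000e-03  1.905e+00 -0.000e+00  1.237e+00 -3.510e-01]
```

Emit:
step_arm --series "0 0 0 0 0 0 -0.5;0 0 0 0 0 0 -0.5;0 0 0 0 0 0 0"

```text
clock: 16.23
tcp_pos: [0.4894, -0.0042, 0.1713]
eef_rot: [0.519, 0.48, 0.519, -0.48]
force: [0.9, -2.6, -4.7]
grip_width: 0.167
```

```bash
python3 -c "
from h import *;st()"
```

```text
t 16.23 tcp [ 0.4894 -0.0042  0.1713] yaw 4.5 xax [ 2.e-04 -5.e-04 -1.e+00] F [ 0.88 -2.59 -4.66] T [-0.576 -0.158  0.275] g 0.167 q [-2.560e-01 -1.000e-03  1.905e+00 -0.000e+00  1.237e+00 -3.340e-01]
```

Emit:
step_arm --series "0 0 0 0 0 0 -0.5;0 0 0 0 0 0 0"

```text
clock: 16.4
tcp_pos: [0.4894, -0.0042, 0.1714]
eef_rot: [0.517, 0.482, 0.517, -0.482]
force: [0.9, -4.1, -5.4]
grip_width: 0.161
```

```bash
python3 -c "
from h import *;st()"
```

```text
t 16.4 tcp [ 0.4894 -0.0042  0.1714] yaw 4.0 xax [ 3.e-04 -5.e-04 -1.e+00] F [ 0.95 -4.07 -5.38] T [-0.62  -0.26   0.299] g 0.161 q [-2.560e-01 -1.000e-03  1.905e+00 -0.000e+00  1.237e+00 -3.250e-01]
```

The twist holds at 0.30 N m while stationary, so this is the stop (about 79–80° of turn). I'll back off slightly to unload it, relieve the side force, and then go down.

Emit:
step_arm --series "0 0.0001 -0.0004 0 0 0 0.5;0 0 0 0 0 0 0.5;0 0 0 0 0 0 0.5;0 0 0 0 0 0 0"

```text
clock: 16.73
tcp_pos: [0.4894, -0.0042, 0.1713]
eef_rot: [0.523, 0.475, 0.524, -0.475]
force: [0.3, -2.0, -3.1]
grip_width: 0.162
```

```bash
python3 -c "
from h import *;st()"
```

```text
t 16.73 tcp [ 0.4894 -0.0042  0.1713] yaw 5.54 xax [-0.e+00  4.e-04 -1.e+00] F [ 0.29 -1.96 -3.1 ] T [-0.272 -0.118  0.082] g 0.162 q [-2.560e-01 -1.000e-03  1.905e+00  0.000e+00  1.238e+00 -3.530e-01]
```

Emit:
step_arm --series "0 0 0 -0.0005 0 0 0.2;0 0 0 -0.0005 0 0 0;0 0 0 -0.0005 0 0 0;0 0 0 -0.0005 0 0 0;0 0 0 0 0 0 0"

```text
clock: 17.15
tcp_pos: [0.4895, -0.0042, 0.1696]
eef_rot: [0.524, 0.475, 0.524, -0.474]
force: [-3.6, -0.7, 3.4]
grip_width: 0.169
```

```bash
python3 -c "
from h import *;st()"
```

```text
t 17.15 tcp [ 0.4895 -0.0042  0.1696] yaw 5.71 xax [ 2.e-04  2.e-04 -1.e+00] F [-3.65 -0.74  3.42] T [ 0.005  0.484 -0.027] g 0.169 q [-2.560e-01  1.000e-03  1.907e+00  0.000e+00  1.234e+00 -3.560e-01]
```

Emit:
step_arm --series "0 0 0 -0.0005 0 0 0;0 0 0 -0.0005 0 0 0;0 0 0 0 0 0 0"

```text
clock: 17.4
tcp_pos: [0.4894, -0.0042, 0.1683]
eef_rot: [0.524, 0.475, 0.524, -0.474]
force: [-2.0, 0.6, 3.2]
grip_width: 0.163
```

```bash
python3 -c "
from h import *;st()"
```

```text
t 17.4 tcp [ 0.4894 -0.0042  0.1683] yaw 5.71 xax [ 1.e-04  3.e-04 -1.e+00] F [-1.98  0.65  3.2 ] T [-0.003  0.426  0.048] g 0.163 q [-0.256  0.003  1.908  0.     1.231 -0.356]
```

Emit:
step_arm --series "0 0 0 -0.0005 0 0 0;0 0 0 0 0 0 0"

```text
clock: 17.57
tcp_pos: [0.4895, -0.0042, 0.1677]
eef_rot: [0.524, 0.475, 0.524, -0.474]
force: [-2.7, 0.9, 2.4]
grip_width: 0.165
```

```bash
python3 -c "
from h import *;st()"
```

```text
t 17.57 tcp [ 0.4895 -0.0042  0.1677] yaw 5.71 xax [ 1.e-04  3.e-04 -1.e+00] F [-2.67  0.86  2.37] T [0.052 0.351 0.065] g 0.165 q [-0.256  0.003  1.908  0.     1.23  -0.356]
```

Still only friction below the 8 mm level. I'll continue in small steps.

Emit:
step_arm --series "0 0 0 -0.0005 0 0 0;0 0 0 -0.0005 0 0 0;0 0 0 0 0 0 0"

```text
clock: 17.82
tcp_pos: [0.4895, -0.0043, 0.1667]
eef_rot: [0.524, 0.475, 0.524, -0.474]
force: [-1.7, 1.1, 1.2]
grip_width: 0.165
```

```bash
python3 -c "
from h import *;st()"
```

```text
t 17.82 tcp [ 0.4895 -0.0043  0.1667] yaw 5.71 xax [ 1.e-04  3.e-04 -1.e+00] F [-1.67  1.08  1.18] T [0.13  0.346 0.008] g 0.165 q [-0.256  0.005  1.909  0.     1.228 -0.356]
```

Emit:
step_arm --series "0 0 0 -0.0005 0 0 0;0 0 0 -0.0005 0 0 0;0 0 0 -0.0005 0 0 0;0 0 0 -0.0005 0 0 0;0 0 0 -0.0005 0 0 0;0 0 0 -0.0005 0 0 0"

```text
clock: 18.32
tcp_pos: [0.4895, -0.0043, 0.1638]
eef_rot: [0.524, 0.475, 0.524, -0.474]
force: [-2.2, 2.1, 3.6]
grip_width: 0.164
```

```bash
python3 -c "
from h import *;st()"
```

```text
t 18.32 tcp [ 0.4895 -0.0043  0.1638] yaw 5.71 xax [ 1.e-04  2.e-04 -1.e+00] F [-2.22  2.1   3.55] T [ 0.305  0.396 -0.001] g 0.164 q [-0.256  0.008  1.912  0.     1.221 -0.356]
```

Emit:
step_arm --series "0 0 0 -0.0005 0 0 0;0 0 0 -0.0005 0 0 0;0 0 0 -0.0005 0 0 0;0 0 0 -0.0005 0 0 0;0 0 0 -0.0005 0 0 0;0 0 0 0 0 0 0"

```text
clock: 18.82
tcp_pos: [0.4894, -0.0043, 0.1612]
eef_rot: [0.524, 0.475, 0.524, -0.474]
force: [-2.0, 2.0, 2.2]
grip_width: 0.165
```

```bash
python3 -c "
from h import *;st()"
```

```text
t 18.82 tcp [ 0.4894 -0.0043  0.1612] yaw 5.71 xax [ 1.e-04  2.e-04 -1.e+00] F [-2.    2.02  2.21] T [0.407 0.209 0.04 ] g 0.165 q [-0.256  0.011  1.914  0.     1.216 -0.356]
```

Emit:
step_arm --series "0 0 0 -0.0004 0 0 0;0 0 0 -0.0004 0 0 0;0 0 0 0 0 0 0"

```text
clock: 19.07
tcp_pos: [0.4895, -0.0043, 0.1605]
eef_rot: [0.524, 0.475, 0.524, -0.474]
force: [-1.7, 2.5, 2.7]
grip_width: 0.167
```

```bash
python3 -c "
from h import *;st()"
```

```text
t 19.07 tcp [ 0.4895 -0.0043  0.1605] yaw 5.71 xax [ 1.e-04  2.e-04 -1.e+00] F [-1.69  2.47  2.67] T [ 0.403  0.264 -0.025] g 0.167 q [-0.256  0.012  1.915  0.     1.214 -0.356]
```

Emit:
step_arm --series "0 0 0 -0.0004 0 0 0;0 0 0 0 0 0 0"

```text
clock: 19.23
tcp_pos: [0.4895, -0.0043, 0.1604]
eef_rot: [0.524, 0.474, 0.524, -0.474]
force: [-2.9, 2.2, 4.7]
grip_width: 0.164
```

```bash
python3 -c "
from h import *;st()"
```

```text
t 19.23 tcp [ 0.4895 -0.0043  0.1604] yaw 5.72 xax [ 0.e+00  1.e-04 -1.e+00] F [-2.9   2.22  4.7 ] T [0.469 0.474 0.059] g 0.164 q [-0.256  0.012  1.915  0.     1.214 -0.356]
```

Emit:
step_arm --series "0 0 0 -0.0004 0 0 0;0 0 0 0 0 0 0"

```text
clock: 19.4
tcp_pos: [0.4895, -0.0043, 0.1604]
eef_rot: [0.524, 0.474, 0.524, -0.474]
force: [-2.7, 2.8, 7.4]
grip_width: 0.165
```

```bash
python3 -c "
from h import *;st()"
```

```text
t 19.4 tcp [ 0.4895 -0.0043  0.1604] yaw 5.72 xax [ 0.e+00  1.e-04 -1.e+00] F [-2.74  2.76  7.37] T [ 0.505  0.775 -0.002] g 0.165 q [-0.256  0.013  1.915  0.     1.214 -0.356]
```

TCP z has stopped at 0.1604, the same height as when I first gripped it, and the force is rising, so the knob is seated. One more small press, then unload and release.

Emit:
step_arm --series "0 0 0 -0.0004 0 0 0;0 0 0 0 0 0 0;0 0 0 0 0 0 0"

```text
clock: 19.65
tcp_pos: [0.4895, -0.0043, 0.1604]
eef_rot: [0.524, 0.474, 0.524, -0.474]
force: [-5.8, 3.2, 9.2]
grip_width: 0.166
```

```bash
python3 -c "
from h import *;st()"
```

```text
t 19.65 tcp [ 0.4895 -0.0043  0.1604] yaw 5.72 xax [ 1.e-04 -0.e+00 -1.e+00] F [-5.77  3.2   9.24] T [0.536 0.873 0.021] g 0.166 q [-0.256  0.013  1.915  0.     1.214 -0.356]
```

Emit:
step_arm --series "0 0 0 0.0007 0 0 0;0 0 0 0 0 0 0;22 0 0 0 0 0 0;26 0 0 0 0 0 0;32 0 0 0 0 0 0;40 0 0 0 0 0 0;50 0 0 0 0 0 0;50 0 0 0 0 0 0"

```text
clock: 20.32
tcp_pos: [0.4894, -0.0045, 0.1599]
eef_rot: [0.524, 0.474, 0.524, -0.475]
force: [0.4, -0.3, 0.5]
grip_width: 0.503
```

```bash
python3 -c "
from h import *;st()"
```

```text
t 20.32 tcp [ 0.4894 -0.0045  0.1599] yaw 5.71 xax [-0.e+00 -1.e-04 -1.e+00] F [ 0.41 -0.32  0.53] T [ 0.022  0.041 -0.058] g 0.503 q [-0.257  0.013  1.915 -0.     1.213 -0.356]
```

Emit:
step_arm --series "50 0 0 0.005 0 0 0;50 0 0 0.015 0 0 0;50 0 0 0.025 0 0 0;50 0 0 0.025 0 0 0;50 0 0 0.025 0 0 0;50 0 -0.03 0 0 0 0;50 0 -0.03 0 0 0 0;50 0 -0.03 0 0 0 0;50 0 -0.03 0 0 0 0;50 0 -0.03 0 0 0 0;50 0 -0.03 0 0 0 0;50 0 -0.03 0 0 0 0"

```text
clock: 21.32
tcp_pos: [0.4893, -0.2159, 0.2555]
eef_rot: [0.525, 0.474, 0.524, -0.474]
force: [-0.4, 0.4, -1.1]
grip_width: 0.5
```

Emit:
step_arm --series "50 0 -0.03 0 0 0 0;50 0 -0.03 0 0 0 0;50 0 -0.03 0 0 0 0;50 0 0 0 0 0 0;50 0 0 0 0 0 0"

```text
clock: 21.73
tcp_pos: [0.4891, -0.3055, 0.255]
eef_rot: [0.524, 0.475, 0.524, -0.475]
force: [0.4, 0.9, -1.0]
grip_width: 0.502
```

Run:
```python
from h import *
from rig import env
st()
o=[]
for n in("top","scene"):
    d=env.get_image(n);pickle.dump(d,open(n+"2.pkl","wb"));cv2.imwrite(f"pics/{n}2.png",d["image"])
    x,y=(284,248) if n=="top" else (303,182)
    r=d["image"][y-25:y+25,x-25:x+25]; r=(255*(r/255.)**.5).astype(np.uint8);o.append(cv2.resize(r,(400,400),interpolation=cv2.INTER_CUBIC))
cv2.imwrite("pics/kz2.png",np.hstack(o))
```

```text
t 21.73 tcp [ 0.4891 -0.3055  0.255 ] yaw 5.58 xax [-1.e-04  3.e-04 -1.e+00] F [ 0.35  0.87 -0.99] T [ 0.022  0.037 -0.067] g 0.502 q [-0.768  0.152  1.572  0.     1.417 -0.865]
```

View pics/kz2.png

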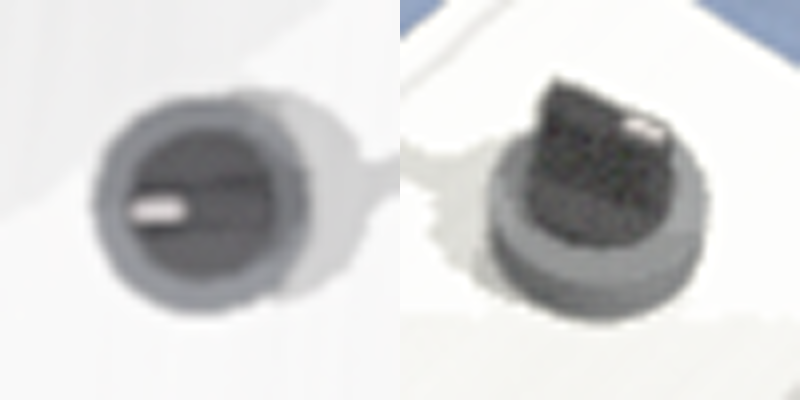

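View pics/top2.png

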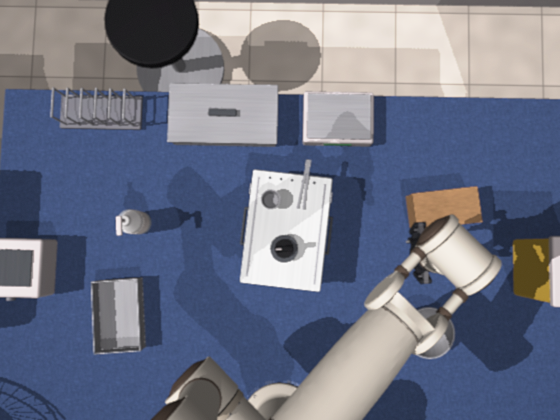

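The crops show the bar turned a quarter clockwise, with the white line at about (158,210) on the +y side. In the scene view the skirt's lower edge is at crop row 245, as at the start, so the knob is fully down. The cup (272,199) and forceps (305,185) haven't moved, and the gripper is high and clear. Handing in.

```bash
python3 -c "
from rig import env
print(env.job_done())"
```

```text
the job is handed in; nothing more can be done
None
```

The lid is locked as far as my checks show, and the job is handed in at about 22 s; the hand-in gives no verdict. I pulled the knob up 11 mm and turned it clockwise to its stop. I then backed off about 1.7°, pushed it home and let go.

- **Stop:** it came about 79° (1.38 rad) into the turn. The twist rose to 0.30 N m and stayed there while the arm held still. The most I read during the turn was 0.30 N m, against the 0.8 N m limit. The twist rose less steeply than the 14 N m/rad given, probably because the grip flexes.
- **Fully home:** on the way down I read no more than about 4 N, which is friction. The knob stopped at the height where I first gripped it, and the force then rose to about 9 N. In the final pictures its skirt is back at its starting level, with the white line on the +y side.
- **Sideways load:** gripping slightly off the axis gave up to about 6 N of side force, which I eased with small shifts.
- **Everything else:** the cup and forceps look unmoved, and so does the pump bottle. The jar was hidden under the raised arm in the last top view and the carton was partly hidden. The gripper stayed about 0.15 m or more above both, touching nothing.

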